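# Raise a sample jar with a ratchet lift

### The arm

A 6-joint arm with a two-finger parallel gripper is mounted at the origin on a cart in front of the work surface, level with it; the furniture and walls round the work are solid. World frame = base frame: x ahead of the robot, y to its left, z up, the work surface at z = 0. Lengths are in m, angles in rad, forces in N, time in s.
With the tool pointing down it reaches from about 0.3 to 0.875 m from the base axis. Payload 6.4 kg.
Tool frame: the origin (TCP) lies on the centre line of the jaws, within the pads' length; the fingertips stand ctrl.tip_extent ahead of it and the grasp point (between the pads) lies 8 mm behind it (ctrl.tip_extent is the distance from the TCP to the fingertips, in m); z points along the fingers, y is the line along which they close (so a half turn about z gives the same grasp; the last joint's range is limited). The gripper opens to 85 mm and grips with 20 to 120 N. Pads are 22 mm wide; open, the fingers measure 114 mm over their backs; the gripper's body (76 mm by 85 mm) begins 54 mm behind the grasp point. The pads swing forward as they close: fully open they stand 13 mm farther back than shut.
Start: joints at [0.98, 0.181, 1.607, -0, 1.354, -0.206], TCP at [0.216, 0.533, 0.242] pointing down, gripper open.
Joint ranges: [-2.99, 2.99], [-0.89, 2.07], [0.3, 2.58], [-1.14, 4.28], [0, 2.63], [-3.12, 3.12]. Speed limits (rad/s): [2.57, 2.57, 3.01, 3.14, 3.14, 3.14].

### API

Orientations are given as a unit quaternion [w, x, y, z].
In Python, from bench import ctrl gives the robot as it stands.
- The arm moves only by the shell command python3 -m handwheel 'ROWS'. ROWS is JSON, a list of rows, each a list of 7 numbers: the turn, a rotation vector about the tool's x, y, z as a fraction of full scale, then the shift along the tool's x, y, z as a fraction of full scale, then the opening, from 0 (shut) to 1 (fully open). In form: [[rx, ry, rz, x, y, z, jaw], ...]. A call has exactly 8 rows; each row shifts and turns the commanded pose from where the row before left it, along the tool's axes as they then stand; what a row does not reach is not made up. Full scale, the value 1, is 300 mm for a shift and pi rad for a turn. A row lasts 1/10 s, in which the tool goes at most 50 mm and 8.59 degrees, less where a joint would pass 70% of its speed; a pose out of reach is approached as far as the arm can. A call with a number of a shift or a turn outside -1 to 1 is refused whole. A call with a gripper value outside its range is refused whole. The fingers move at their own pace and stop on an object; the grip force is fixed at half the most. Time passes only in rows, so rows that do not move let the fingers close, or fill a call up. It gives the time, the measured TCP pose, the force, the opening and the grip force at its end, in the units of the state.
- ctrl.get_obs(): the state, without advancing time (a new reading comes with each control period).
- ctrl.camera(name): name is "scene" or "top"; returns the picture (400x640x3 uint8, blue, green, red); there is no depth.
- ctrl.camera_model(name): a dict with "camera_matrix" (3x3 intrinsics, pixels), "dist_coeffs" ([k1, k2, p1, p2, k3] as OpenCV has them; the pictures are not rectified), "cam_to_world" (4x4, takes a point from camera to world coordinates). Camera axes: x right, y up, looking along -z (the intrinsics and any distortion apply to the point x, -y, -z); pixel columns grow to the right and rows downward; lengths in m; the calibration is good to about 2 mm. A picture is of the moment at which its call begins. camera_model takes no time and is no camera call.
- ctrl.hand_in(): hands the job in; it is judged then, once.
The state is a dict: "time_s": time; "q": joint angles; "dq": joint speeds; "joint_efforts": joint torques, N m; "eef_pos": TCP position; "eef_rot": TCP orientation; "wrist_force": force on the tool from outside, world axes, zero at the start; "torque": the same for the moment, N m; "opening": opening from 0.0 (shut) to 1.0 (fully open); "grasp_force": force on a finger pad.
Only numpy, scipy, OpenCV 4.12 (cv2) and the standard library are available. Lean on these libraries where they do the work, as an engineer would, in place of code of your own. Each camera call takes 0.05 s, during which the arm holds its last target. There are 200 camera calls.

### The job

Set the sample jar gently and upright in the middle of the ratchet lift's platform. Then pump the lift's lever up and down, one tooth a stroke, until the platform rests flush with the deck of the stand beside it - no higher, it cannot be let down again - and leave the lever fully up. Raise the platform only by its lever, without handling the platform itself, keep the jar upright, and do not disturb the mug, the masking tape or the pestle.

Things in the scene. Friction and masses are not known exactly. Their poses are not given: they have to be found in the camera images.
- jar_center (a point): Centre (half-way up) of the sample jar: a round glass jar with sloping shoulders and a screw lid, 64 mm in diameter, 136 mm high, about 0.4 kg, loose, standing upright. Between fingers it acts as a 64 mm cylinder up to 60 mm above this point. z is its long axis.
- platform: Lift platform: aluminium plate 120 x 120 x 8 mm, a 72 mm circle engraved in its middle; origin at the centre of its top face, x away from the lever, z up. Its top is 108 to 132 mm above the worktop at the start and moves only straight up, held by a pawl at every 12 mm; it cannot go down again. The lift's body below it (base 150 x 110 mm) is fixed to the worktop.
- lever (a joint): Lift's lever, rad: 0 at its upper stop (0.3 above level), 0.6 at its lower stop (0.3 below level), grows as the handle goes down. No return spring: friction holds it. About 5 N at the grip downward, 3 N upward. A full down and up stroke (at least 0.1 to 0.5) lifts the platform one tooth; with the lever down it is up to 4 mm above that tooth and settles on it as the lever is raised.
- lever_hinge (a point): Axis of the lever, level and along the platform's y axis, 80 mm above the worktop, in front of the lift (55 mm on the lever's side of the platform's centre); it does not move.
- lever_grip (a point): Middle of the lever's black rubber grip, a round bar 22 mm in diameter and 80 mm long that runs straight out from the hinge, away from the platform (its -x direction). This point is 125 mm from the hinge and moves with the lever, from 117 mm above the worktop at the upper stop to 43 mm at the lower.
- deck_top (a point): Centre of the top face of the fixed stand's deck, an aluminium plate 100 x 90 mm on four legs beside the lift (on the platform's +y side, 15 to 25 mm between the plates), 168 mm above the worktop; two vials, up to 60 mm high, stand on its far side. The platform rests flush with it at one of its teeth, three to five strokes above the start.
- mug: Bystander: mug 82 mm wide, 114 mm over its handle, 91 mm high; origin in the middle of its underside. Leave alone.
- masking_tape: Bystander: roll of masking tape lying flat, 96 mm in diameter, 25 mm high; origin in the middle of its underside. Leave alone.
- pestle: Bystander: white porcelain pestle 119 mm long, lying; origin in the middle of its underside. Leave alone.

How it is judged:
On the way, in this order (a step that is already met when the one before it is completed fails the run):
1. the jar stands released in the middle of the platform, which is still low (horizontal distance between jar_center and platform below 0.025 m and z of jar_center in the frame of platform between 0.062 and 0.074 m and angle between jar_center's own z axis and vertical below 0.1 rad and contact force between the fingers and jar below 0.1 N and z of platform in the frame of deck_top below -0.03 m), for 0.2 s.
2. the lever has been pushed down near its lower stop (value of joint lever above 0.45 rad).
3. the platform rests flush with the deck, lever up (z of platform in the frame of deck_top between -0.003 and 0.003 m and value of joint lever below 0.15 rad), for 0.2 s.
At the end, for the whole second after the job is handed in: The platform rests level with the stand's deck within 3 mm, the jar stands on it upright (within 0.1 rad) with its centre within 25 mm of the platform's centre, the lever is back up within 0.15 rad of its upper stop, and all is at rest (all of step 3 and horizontal distance between jar_center and platform below 0.025 m and z of jar_center in the frame of platform between 0.062 and 0.074 m and angle between jar_center's own z axis and vertical below 0.1 rad and linear speed of each of jar, platform below 0.02 m/s); the robot touches nothing.
It fails at once if the platform is pushed or lifted by hand (over 3 N) (contact force between any of the fingers, the arm and platform above 3 N).
It fails at once if the jar is dropped (let go and falling faster than 0.5 m/s, a drop of about 13 mm) (contact force between the fingers and jar below 0.05 N and contact force between jar and anything else below 0.05 N and linear speed of jar above 0.5 m/s).
It fails at once if the jar is tipped more than 0.5 rad (angle between jar_center's own z axis and vertical above 0.5 rad).
It fails at once if mug, masking tape or pestle moved more than 30 mm (distance of any of mug, masking_tape, pestle from where it was at the start of the episode above 0.03 m).
It also fails if it takes over 64 s, if anything falls off the work surface, if the arm or the gripper's body presses on something with over 40 N, if the wrist force passes 120 N, or if a joint passes its speed limit or range.

## Working session

There is one attempt and no reset: what is moved stays moved. The work goes in short steps, Python scripts to look and compute and a shell command to move; the robot and the scene stay as the last step left them, time stands still between calls to the robot, and variables do not carry over. Pictures are saved under pics/ and viewed, at most 10 in all, crops included, and the job is handed in when it is done.

```bash
mkdir -p pics
python3 - <<'E'
from bench import ctrl
import cv2
for n in("scene","top"):
    cv2.imwrite(f"pics/{n}0.png",ctrl.camera(n)); m=ctrl.camera_model(n); print(n,m)
o=ctrl.get_obs(); print(o, ctrl.tip_extent)
E
```

```text
scene {'camera_matrix': array([[426.59655923,   0.        , 317.3414257 ],
       [  0.        , 426.59655923, 201.40502851],
       [  0.        ,   0.        ,   1.        ]]), 'dist_coeffs': array([-0.08158574,  0.        ,  0.        ,  0.        ,  0.        ]), 'cam_to_world': array([[ 0.7344799 ,  0.41904208, -0.53380053, -0.06674909],
       [-0.67828964,  0.42837519, -0.59700742, -0.60946026],
       [-0.02150432,  0.80056133,  0.59886487,  0.82086462],
       [ 0.        ,  0.        ,  0.        ,  1.        ]])}
top {'camera_matrix': array([[373.33031866,   0.        , 321.12163956],
       [  0.        , 373.33031866, 203.18618782],
       [  0.        ,   0.        ,   1.        ]]), 'dist_coeffs': array([0.00764822, 0.        , 0.        , 0.        , 0.        ]), 'cam_to_world': array([[ 0.0070859 ,  0.98908869, -0.14715081,  0.39112986],
       [-0.99982439,  0.00445466, -0.0182031 ,  0.07008941],
       [-0.01734898,  0.14725396,  0.98894655,  1.14322803],
       [ 0.        ,  0.        ,  0.        ,  1.        ]])}
{'time_s': 0.1, 'q': array([ 9.79703559e-01,  1.81474310e-01,  1.60788567e+00, -2.57696372e-05,
        1.35378981e+00, -2.06263366e-01]), 'dq': array([ 2.56758041e-04, -1.24233279e-03, -1.58545952e-03,  1.85558701e-05,
       -6.23446177e-04,  1.30305414e-03]), 'joint_efforts': array([ 2.12526006e-04, -4.45880091e+01, -3.52237952e+01, -3.56679720e-04,
        4.16492665e-03, -1.01334092e-05]), 'eef_pos': array([0.21556114, 0.53256104, 0.24148077]), 'eef_rot': array([-2.90645865e-04,  1.91226798e-01,  9.81545570e-01, -7.22390804e-04]), 'wrist_force': array([ 0.34607825, -0.43647498,  0.28051676]), 'torque': array([-0.05689767,  0.02891515, -0.00784727]), 'grasp_force': 0.0, 'opening': 1.0027104302132288} 0.011
```

View pics/scene0.png

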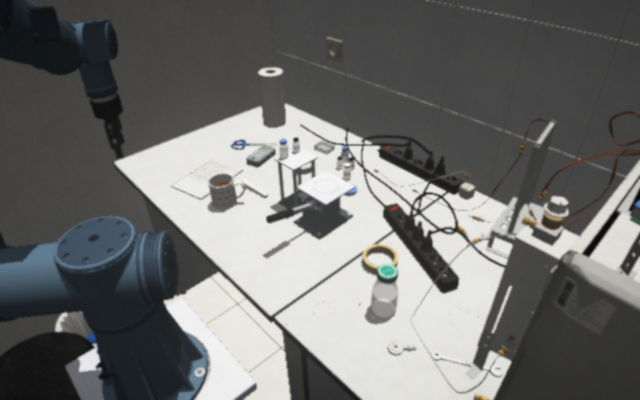

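View pics/top0.png

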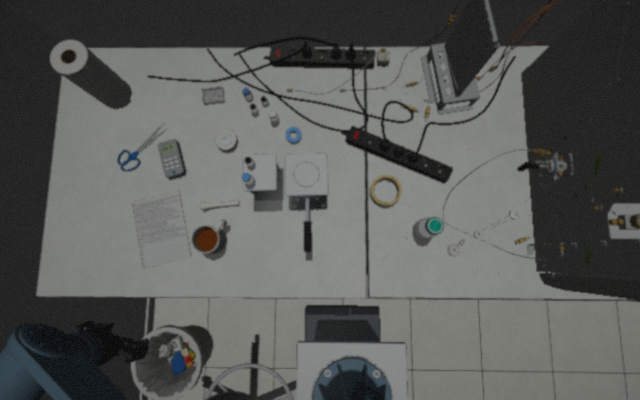

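The pictures show the platform at (306,173), deck (262,172), grip (308,237), jar lid (434,227), tape (386,191) and mug (207,238) in the top view. In the scene view the jar is at (385,290) and the platform at (327,187).

Run:
```python
import cv2
a=cv2.imread("pics/top0.png")[140:270,230:450]; cv2.imwrite("pics/c1.png",cv2.resize(a,None,fx=3.6,fy=3.6,interpolation=cv2.INTER_CUBIC))
a=cv2.imread("pics/scene0.png")[120:330,240:420]; cv2.imwrite("pics/c2.png",cv2.resize(a,None,fx=2.8,fy=2.8,interpolation=cv2.INTER_CUBIC))
```

```text
(no output)
```

View pics/c1.png

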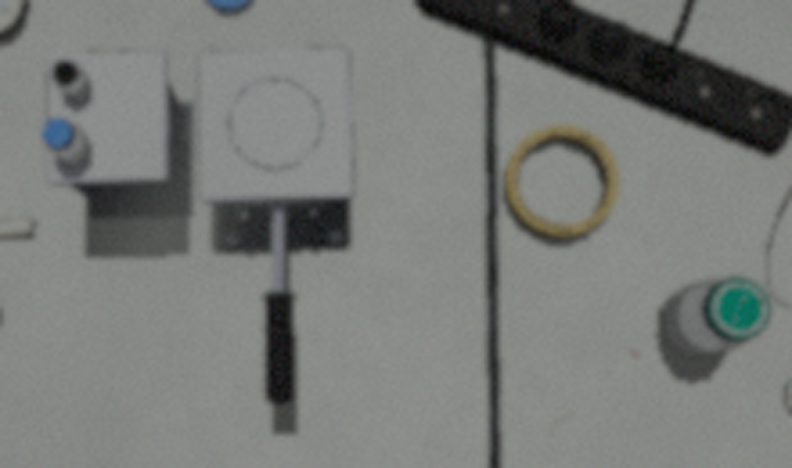

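View pics/c2.png

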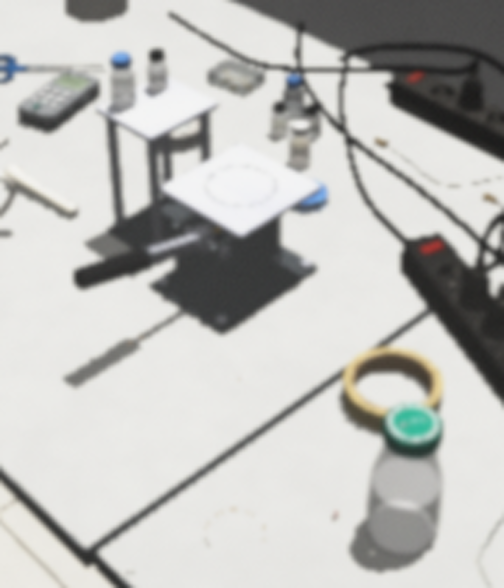

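Crops: in the top crop the circle is at (275,123), the lid at (741,309) and the grip runs (279,293) to (281,402). In the scene crop the circle is at (241,185), the lid at (413,424) and the grip end at (80,278).

```bash
cat > h.py <<'E'
import numpy as np,cv2
from bench import ctrl
def ray(n,p):
    m=ctrl.camera_model(n);T=np.array(m["cam_to_world"])
    u=cv2.undistortPoints(np.array([[p]],float),m["camera_matrix"],m["dist_coeffs"])[0,0]
    return T[:3,3],T[:3,:3]@np.array([u[0],-u[1],-1])
def atz(n,p,z): o,d=ray(n,p); return o+d*(z-o[2])/d[2]
def tri(a,b):
    A=0;B=0
    for n,p in(("top",a),("scene",b)):
        o,d=ray(n,p);d/=np.linalg.norm(d);P=np.eye(3)-np.outer(d,d);A=A+P;B=B+P@o
    return np.linalg.solve(A,B)
t=lambda u,v:(229.64+u/3.6,139.64+v/3.6)
s=lambda u,v:(239.68+u/2.8,119.68+v/2.8)
E
python3 - <<'E'
from h import *
np.set_printoptions(precision=4,suppress=True)
print("circle",tri(t(275,123),s(241,185)))
print("lid",tri(t(741,309),s(413,424)), atz("top",t(741,309),.136),atz("scene",s(413,424),.136))
for z in(.108,.12,.132):
    print(z,atz("top",t(275,123),z),atz("scene",s(241,185),z))
    print(np.array([atz("top",t(*p),z)[:2] for p in((200,52),(350,48),(353,198),(200,203))]).tolist())
print("deck",[atz("top",t(*p),.168)[:2] for p in((48,55),(165,52),(168,180),(52,184))])
print("grip",atz("top",t(279,293),.105)," end",atz("top",t(281,402),.129))
print("tape",atz("top",t(562,183),.025))
E
```

```text
circle [0.6282 0.1313 0.117 ]
lid [ 0.4822 -0.2202  0.133 ] [ 0.4818 -0.2192  0.136 ] [ 0.48  -0.222  0.136]
0.108 [0.6293 0.1326 0.108 ] [0.6383 0.1402 0.108 ]
[[0.6868925193070081, 0.19306982497364003], [0.690432220013517, 0.07375265113859465], [0.5695522567531842, 0.07082385658832115], [0.5650918810043838, 0.19049047030486788]]
0.12 [0.6265 0.1319 0.12  ] [0.6264 0.1276 0.12  ]
[[0.6834641423856422, 0.19164427916289578], [0.6869628121237736, 0.07371018813411617], [0.5674840469762837, 0.0708153431424466], [0.5630753743378518, 0.18909482346825263]]
0.132 [0.6238 0.1311 0.132 ] [0.6146 0.115  0.132 ]
[[0.6800357654642761, 0.19021873335215156], [0.6834934042340304, 0.07366772512963769], [0.5654158371993832, 0.07080682969657205], [0.5610588676713197, 0.18769917663163743]]
deck [array([0.6672, 0.3002]), array([0.6697, 0.2122]), array([0.5721, 0.2076]), array([0.5688, 0.2935])]
grip [0.495  0.1279 0.105 ]  end [0.4107 0.124  0.129 ]
tape [ 0.5974 -0.1052  0.025 ]
```

```bash
python3 -m handwheel '[[0,0,-0.044,0,0,0,1],[0,0,-0.044,0,0,0,1],[0,0,-0.044,0,0,0,1],[0,0,0,-0.05,-0.155,0,1],[0,0,0,-0.05,-0.155,0,1],[0,0,0,-0.05,-0.155,0,1],[0,0,0,-0.05,-0.155,0,1],[0,0,0,-0.05,-0.155,0,1]]'; python3 -m handwheel '[[0,0,0,-0.05,-0.155,0,1],[0,0,0,-0.05,-0.155,0,1],[0,0,0,-0.05,-0.155,0,1],[0,0,0,-0.05,-0.155,0,1],[0,0,0,-0.05,-0.155,0,1],[0,0,0,-0.05,-0.155,0,1],[0,0,0,-0.05,-0.155,0,1],[0,0,0,-0.05,-0.155,0,1]]'
cat >> h.py <<'E'
from scipy.spatial.transform import Rotation as Ro
def go(*w):
    o=ctrl.get_obs();q=o["eef_rot"];R=Ro.from_quat([q[1],q[2],q[3],q[0]]).as_matrix()
    print("t",o["time_s"],"pos",o["eef_pos"].round(4),"y",R[:,1].round(3),"z",R[:,2].round(3),"q",o["q"].round(2),"F",o["wrist_force"].round(1),"op",round(o["opening"],2),"g",round(o["grasp_force"],1))
    if w: print("tool frac",(R.T@(np.array(w)-o["eef_pos"])/.3).round(4))
E
python3 -c "
from h import *;go(.481,-.221,.242)"
```

```text
time_s: 0.9
eef_pos: [0.2976, 0.301, 0.2419]
eef_rot: [-0.0, -0.015, 1.0, -0.0]
wrist_force: [1.8, -1.1, 0.3]
opening: 1.003
grasp_force: 0.0
time_s: 1.7
eef_pos: [0.4289, -0.0675, 0.2422]
eef_rot: [0.0, -0.015, 1.0, 0.0]
wrist_force: [1.6, 0.3, 0.6]
opening: 1.0
grasp_force: 0.0
t 1.7 pos [ 0.4289 -0.0675  0.2422] y [-0.029  1.     0.   ] z [ 0.  0. -1.] q [-0.43 -0.15  1.94  0.    1.35 -2.03] F [1.6 0.3 0.6] op 1.0 g 0.0
tool frac [-0.1587 -0.5165  0.0007]
```

```bash
python3 -m handwheel '[[0,0,0,-0.04,-0.13,0,1],[0,0,0,-0.04,-0.13,0,1],[0,0,0,-0.04,-0.13,0,1],[0,0,0,-0.039,-0.127,0,1],[0,0,0,0,0,0,1],[0,0,0,0,0,0.05,1],[0,0,0,0,0,0.05,1],[0,0,0,0,0,0,1]]'
python3 - <<'E'
from h import *
go(.481,-.221,.095)
a=ctrl.camera("scene")[200:340,320:460];cv2.imwrite("pics/c3.png",cv2.resize(a,None,fx=4,fy=4,interpolation=cv2.INTER_CUBIC))
E
```

```text
time_s: 2.5
eef_pos: [0.4796, -0.2175, 0.2098]
eef_rot: [-0.002, -0.015, 1.0, 0.002]
wrist_force: [-0.2, 0.3, -0.1]
opening: 1.0
grasp_force: 0.0
t 2.5 pos [ 0.4796 -0.2175  0.2098] y [-0.03   1.     0.003] z [-0.004  0.003 -1.   ] q [-0.65  0.11  1.76  0.    1.28 -2.25] F [-0.2  0.3 -0.1] op 1.0 g 0.0
tool frac [-0.0059 -0.0131  0.3825]
```

View pics/c3.png

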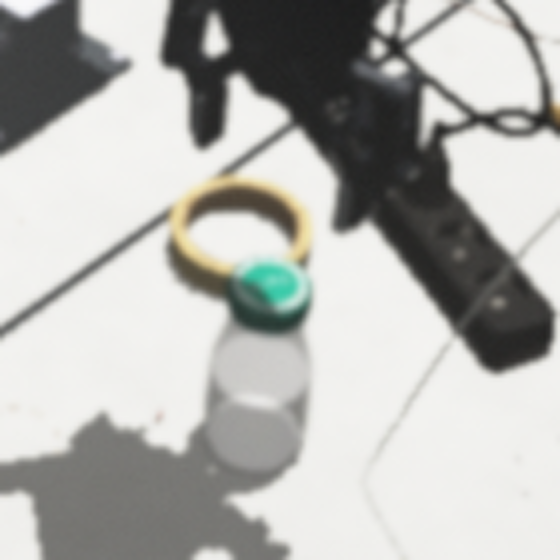

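The fingers at (205,145) and (345,225) straddle the lid at (270,285). I descend, then close.

```bash
python3 -m handwheel '[[0,0,0,-0.006,-0.012,0.03,1],[0,0,0,0,0,0.06,1],[0,0,0,0,0,0.06,1],[0,0,0,0,0,0.06,1],[0,0,0,0,0,0.06,1],[0,0,0,0,0,0.06,1],[0,0,0,0,0,0.05,1],[0,0,0,0,0,0,1]]'; python3 -m handwheel '[[0,0,0,0,0,0,0.7],[0,0,0,0,0,0,0.5],[0,0,0,0,0,0,0.3],[0,0,0,0,0,0,0],[0,0,0,0,0,0,0],[0,0,0,0,0,0,0],[0,0,0,0,0,0,0],[0,0,0,0,0,0,0]]'; python3 -c "
from h import *;go(.481,-.221,.26)"
```

```text
time_s: 3.35
eef_pos: [0.482, -0.2217, 0.0965]
eef_rot: [-0.001, -0.015, 1.0, 0.001]
wrist_force: [-0.6, -0.0, -0.2]
opening: 0.995
grasp_force: 0.0
time_s: 4.15
eef_pos: [0.4839, -0.2227, 0.0998]
eef_rot: [0.001, -0.015, 1.0, -0.0]
wrist_force: [-0.4, 3.1, 6.1]
opening: 0.736
grasp_force: 65.0
t 4.15 pos [ 0.4839 -0.2227  0.0998] y [-0.03   1.    -0.001] z [ 0.002 -0.001 -1.   ] q [-0.65  0.26  1.83  0.    1.05 -2.26] F [-0.4  3.1  6.1] op 0.74 g 65.0
tool frac [ 0.0084  0.0055 -0.5342]
```

```bash
python3 -m handwheel '[[0,0,0,0,0,-0.02,0],[0,0,0,0,0,-0.05,0],[0,0,0,0,0,-0.1,0],[0,0,0,0,0,-0.12,0],[0,0,0,0,0,-0.12,0],[0,0,0,0,0,-0.1,0],[0,0,0,0,0,-0.07,0],[0,0,0,0,0,-0.03,0]]'; python3 -m handwheel '[[0,0,0,-0.01,0.02,0,0],[0,0,0,-0.02,0.04,0,0],[0,0,0,-0.03,0.07,0,0],[0,0,0,-0.04,0.09,0,0],[0,0,0,-0.04,0.09,0,0],[0,0,0,-0.04,0.09,0,0],[0,0,0,-0.04,0.09,0,0],[0,0,0,-0.04,0.09,0,0]]';  python3 -m handwheel '[[0,0,0,-0.04,0.09,0,0],[0,0,0,-0.04,0.09,0,0],[0,0,0,-0.04,0.09,0,0],[0,0,0,-0.04,0.09,0,0],[0,0,0,-0.04,0.09,0,0],[0,0,0,-0.03,0.07,0,0],[0,0,0,-0.02,0.05,0,0],[0,0,0,0,0,0,0]]';python3 -c "
from h import *;go(.629,.131,.235)
a=ctrl.camera('scene')[80:260,230:430];cv2.imwrite('pics/c4.png',cv2.resize(a,None,fx=3,fy=3,interpolation=cv2.INTER_CUBIC))"
```

```text
time_s: 4.95
eef_pos: [0.4835, -0.2232, 0.2838]
eef_rot: [0.001, -0.015, 1.0, -0.001]
wrist_force: [-0.1, -0.4, -4.1]
opening: 0.734
grasp_force: 67.2
time_s: 5.75
eef_pos: [0.5552, -0.0437, 0.2789]
eef_rot: [-0.002, -0.015, 1.0, 0.001]
wrist_force: [0.3, -0.7, -5.1]
opening: 0.732
grasp_force: 67.3
time_s: 6.55
eef_pos: [0.625, 0.1296, 0.2792]
eef_rot: [-0.002, -0.016, 1.0, 0.0]
wrist_force: [-0.7, 0.1, -4.5]
opening: 0.738
grasp_force: 67.1
t 6.55 pos [0.625  0.1296 0.2792] y [-0.033  0.999  0.001] z [-0.003  0.001 -1.   ] q [ 0.02  0.3   1.39  0.    1.46 -1.59] F [-0.7  0.1 -4.5] op 0.74 g 67.1
tool frac [-0.0139  0.004   0.1472]
```

View pics/c4.png

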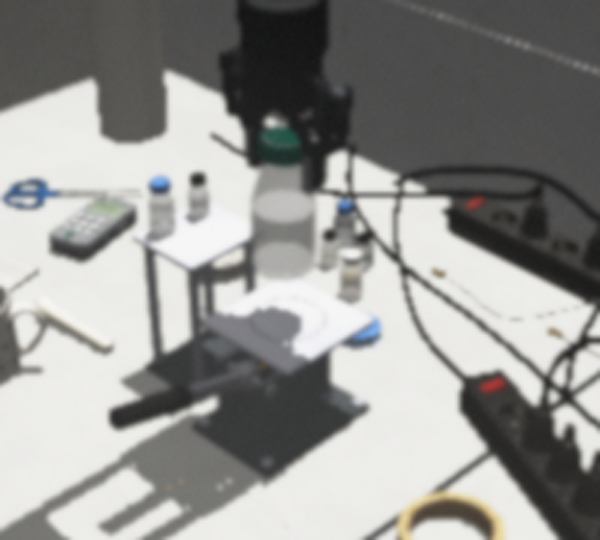

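The jar hangs upright over the circle, with its base at (283,265) above the platform at (290,320). I lower it, then go in small steps until the force shows contact.

```bash
python3 -m handwheel '[[0,0,0,-0.012,0.004,0.01,0],[0,0,0,0,0,0.03,0],[0,0,0,0,0,0.03,0],[0,0,0,0,0,0.03,0],[0,0,0,0,0,0.03,0],[0,0,0,0,0,0.015,0],[0,0,0,0,0,0,0],[0,0,0,0,0,0,0]]'; python3 -m handwheel '[[0,0,0,0,0,0.01,0],[0,0,0,0,0,0.01,0],[0,0,0,0,0,0.007,0],[0,0,0,0,0,0,0],[0,0,0,0,0,0,0],[0,0,0,0,0,0,0],[0,0,0,0,0,0,0],[0,0,0,0,0,0,0]]'; python3 -c "
from h import *;go(.629,.131,.220)"
```

```text
time_s: 7.4
eef_pos: [0.6293, 0.1281, 0.238]
eef_rot: [0.0, -0.015, 1.0, 0.0]
wrist_force: [0.2, 0.5, -4.4]
opening: 0.73
grasp_force: 67.3
time_s: 8.2
eef_pos: [0.6293, 0.1281, 0.2299]
eef_rot: [0.0, -0.015, 1.0, -0.0]
wrist_force: [0.4, -0.3, -4.6]
opening: 0.737
grasp_force: 67.3
t 8.2 pos [0.6293 0.1281 0.2299] y [-0.03  1.   -0.  ] z [ 0. -0. -1.] q [ 0.02  0.34  1.44 -0.    1.36 -1.58] F [ 0.4 -0.3 -4.6] op 0.74 g 67.3
tool frac [0.0007 0.0096 0.0328]
```

```bash
python3 -m handwheel '[[0,0,0,0,0.008,0.007,0],[0,0,0,0,0,0.007,0],[0,0,0,0,0,0.007,0],[0,0,0,0,0,0,0],[0,0,0,0,0,0.004,0],[0,0,0,0,0,0,0],[0,0,0,0,0,0,0],[0,0,0,0,0,0,0]]'; python3 -m handwheel '[[0,0,0,0,0,0.004,0],[0,0,0,0,0,0,0],[0,0,0,0,0,0.003,0],[0,0,0,0,0,0,0],[0,0,0,0,0,0,0],[0,0,0,0,0,0,0],[0,0,0,0,0,0,0],[0,0,0,0,0,0,0]]'; python3 -c "
from h import *;go(.629,.131,.2198)"
```

```text
time_s: 9.0
eef_pos: [0.6292, 0.1305, 0.2223]
eef_rot: [0.0, -0.015, 1.0, 0.0]
wrist_force: [-0.3, -0.0, -5.0]
opening: 0.734
grasp_force: 67.3
time_s: 9.8
eef_pos: [0.6292, 0.1305, 0.2201]
eef_rot: [0.0, -0.015, 1.0, -0.0]
wrist_force: [-0.5, -0.0, -4.5]
opening: 0.732
grasp_force: 67.3
t 9.8 pos [0.6292 0.1305 0.2201] y [-0.03  1.   -0.  ] z [ 0. -0. -1.] q [ 0.02  0.35  1.45 -0.    1.35 -1.58] F [-0.5 -0.  -4.5] op 0.73 g 67.3
tool frac [0.0005 0.0015 0.001 ]
```

```bash
python3 -m handwheel '[[0,0,0,0,0,0.003,0],[0,0,0,0,0,0,0],[0,0,0,0,0,0.003,0],[0,0,0,0,0,0,0],[0,0,0,0,0,0,0],[0,0,0,0,0,0,0],[0,0,0,0,0,0,0],[0,0,0,0,0,0,0]]'; python3 -c "
from h import *;go(.629,.131,.2198)
a=ctrl.camera('scene')[130:230,280:390];cv2.imwrite('pics/c5.png',cv2.resize(a,None,fx=5,fy=5,interpolation=cv2.INTER_CUBIC))"
```

```text
time_s: 10.6
eef_pos: [0.6296, 0.1306, 0.2192]
eef_rot: [0.001, -0.015, 1.0, 0.0]
wrist_force: [-0.9, -0.1, 5.0]
opening: 0.731
grasp_force: 68.0
t 10.6 pos [0.6296 0.1306 0.2192] y [-0.03  1.    0.  ] z [ 0.002  0.    -1.   ] q [ 0.02  0.35  1.45  0.    1.34 -1.58] F [-0.9 -0.1  5. ] op 0.73 g 68.0
tool frac [ 0.002   0.0014 -0.002 ]
```

View pics/c5.png

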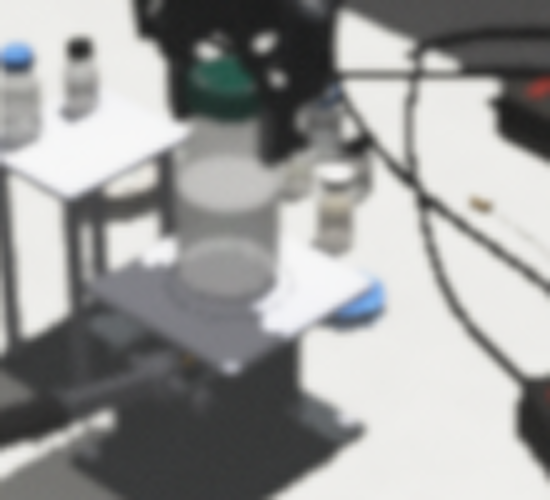

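Contact: Fz jumped from -4.5 to +5 at platform height of about 0.120 m, so 4 strokes are needed. The jar sits inside the circle at (228,290). I release it and rise.

```bash
python3 -m handwheel '[[0,0,0,0,0,0,0.8],[0,0,0,0,0,0,0.9],[0,0,0,0,0,0,1],[0,0,0,0,0,0,1],[0,0,0,0,0,0,1],[0,0,0,0,0,0,1],[0,0,0,0,0,0,1],[0,0,0,0,0,-0.01,1]]';  python3 -c "
from h import *;go()"; python3 -m handwheel '[[0,0,0,0,0,-0.02,1],[0,0,0,0,0,-0.05,1],[0,0,0,0,0,-0.1,1],[0,0,0,0,0,-0.1,1],[0,0,0,0,0,-0.1,1],[0,0,0,0,0,-0.08,1],[0,0,0,0,0,0,1],[0,0,0,0,0,0,1]]'; python3 -c "
from h import *;go(.452,.126,.35)"
```

```text
time_s: 11.45
eef_pos: [0.6288, 0.1305, 0.2209]
eef_rot: [-0.0, -0.015, 1.0, -0.0]
wrist_force: [-0.4, -0.0, 0.3]
opening: 1.0
grasp_force: 0.0
t 11.45 pos [0.6288 0.1305 0.2209] y [-0.03  1.   -0.  ] z [-0.001 -0.    -1.   ] q [ 0.02  0.35  1.45 -0.    1.35 -1.58] F [-0.4 -0.   0.3] op 1.0 g 0.0
time_s: 12.25
eef_pos: [0.6294, 0.1306, 0.3578]
eef_rot: [0.001, -0.015, 1.0, -0.0]
wrist_force: [0.4, -0.6, 0.1]
opening: 0.999
grasp_force: 0.0
t 12.25 pos [0.6294 0.1306 0.3578] y [-0.03  1.   -0.  ] z [ 0.002  0.    -1.   ] q [ 0.02  0.26  1.28 -0.    1.6  -1.58] F [ 0.4 -0.6  0.1] op 1.0 g 0.0
tool frac [0.5916 0.0025 0.0244]
```

```bash
python3 -m handwheel '[[0,0,0,0.04,0,0,1],[0,0,0,0.08,0,0,1],[0,0,0,0.1,0,0,1],[0,0,0,0.1,0,0,1],[0,0,0,0.1,0,0,1],[0,0,0,0.1,0,0,1],[0,0,0,0.07,0,0,1],[0,0,0,0,0,0,1]]'; python3 -c "
from h import *;go(.452,.126,.109)
print(tri(t(281,402),s(80,278)))
cv2.imwrite('pics/top1.png',ctrl.camera('top'));cv2.imwrite('pics/scene1.png',ctrl.camera('scene'))
a=cv2.imread('pics/scene1.png')[80:260,230:430];cv2.imwrite('pics/c6.png',cv2.resize(a,None,fx=3,fy=3,interpolation=cv2.INTER_CUBIC))"
```

```text
time_s: 13.05
eef_pos: [0.4499, 0.1255, 0.3555]
eef_rot: [-0.001, -0.015, 1.0, 0.0]
wrist_force: [0.3, -0.1, -0.1]
opening: 1.003
grasp_force: 0.0
t 13.05 pos [0.4499 0.1255 0.3555] y [-0.03  1.    0.  ] z [-0.002  0.    -1.   ] q [ 0.02 -0.14  1.71  0.    1.58 -1.58] F [ 0.3 -0.1 -0.1] op 1.0 g 0.0
tool frac [-0.0085  0.0015  0.8216]
[0.41242469 0.12344166 0.12034244]
```

View pics/c6.png

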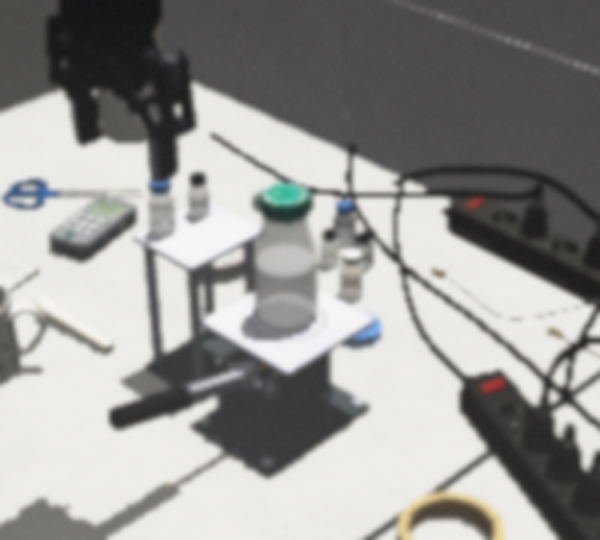

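The jar stands upright in the circle at (285,310), and the lever is up at its upper stop. I go down over the grip and close on it.

```bash
python3 -m handwheel '[[0,0,0,-0.008,0,0.05,1],[0,0,0,0,0,0.12,1],[0,0,0,0,0,0.15,1],[0,0,0,0,0,0.15,1],[0,0,0,0,0,0.15,1],[0,0,0,0,0,0.12,1],[0,0,0,0,0,0.08,1],[0,0,0,0,0,0,1]]';python3 -m handwheel '[[0,0,0,0,0,0,0.5],[0,0,0,0,0,0,0.3],[0,0,0,0,0,0,0.1],[0,0,0,0,0,0,0],[0,0,0,0,0,0,0],[0,0,0,0,0,0,0],[0,0,0,0,0,0,0],[0,0,0,0,0,0,0]]'; python3 -c "
from h import *;go(.452,.126,.109)"
```

```text
time_s: 13.95
eef_pos: [0.4519, 0.1251, 0.106]
eef_rot: [-0.004, -0.015, 1.0, -0.0]
wrist_force: [-1.3, -1.3, 0.8]
opening: 1.005
grasp_force: 0.0
time_s: 14.75
eef_pos: [0.4553, 0.1263, 0.1112]
eef_rot: [0.001, -0.015, 1.0, 0.001]
wrist_force: [-0.8, 4.9, 1.8]
opening: 0.23
grasp_force: 59.4
t 14.75 pos [0.4553 0.1263 0.1112] y [-0.03   1.     0.002] z [ 0.002  0.002 -1.   ] q [ 0.02  0.12  1.97  0.    1.05 -1.58] F [-0.8  4.9  1.8] op 0.23 g 59.4
tool frac [ 0.0109 -0.0006  0.0072]
```

```bash
python3 -m handwheel '[[0,-0.0318,0,0.0095,0,0.039,0],[0,-0.0318,0,0.0095,0,0.039,0],[0,-0.0318,0,0.0095,0,0.039,0],[0,0,0,0,0,0,0],[0,0,0,0,0,0,0],[0,0,0,0,0,0,0],[0,0,0,0,0,0,0],[0,0,0,0,0,0,0]]'; python3 -c "
from h import *;go()
o=ctrl.get_obs();p=o['eef_pos']-[.571,0,.08];print(np.hypot(p[0],p[2]),np.arctan2(p[2],-p[0]),'start',np.hypot(.1157,.0312),np.arctan2(.0312,.1157))"
```

```text
time_s: 15.55
eef_pos: [0.4512, 0.1261, 0.0762]
eef_rot: [0.151, -0.015, 0.988, 0.003]
wrist_force: [2.2, 8.4, 2.0]
opening: 0.229
grasp_force: 60.7
t 15.55 pos [0.4512 0.1261 0.0762] y [-0.03   1.     0.001] z [ 0.299  0.01  -0.954] q [ 0.01  0.01  2.21  0.01  0.61 -1.59] F [2.2 8.4 2. ] op 0.23 g 60.7
0.11984034680168662 -0.03212065120387398 start 0.11983292535860084 0.2633976325455006
```

```bash
python3 -m handwheel '[[0,-0.0318,0,0.0095,0,0.039,0],[0,-0.0318,0,0.0095,0,0.039,0],[0,-0.0191,0,0.0057,0,0.0234,0],[0,0,0,0,0,0,0],[0,0,0,0,0,0,0],[0,0,0,0,0,0,0],[0,0,0,0,0,0,0],[0,0,0,0,0,0,0]]'; python3 -c "
from h import *;go()
o=ctrl.get_obs();p=o['eef_pos']-[.571,0,.08];print(np.hypot(p[0],p[2]),np.arctan2(p[2],-p[0]))"
```

```text
time_s: 16.35
eef_pos: [0.456, 0.1262, 0.0461]
eef_rot: [0.279, -0.015, 0.96, 0.004]
wrist_force: [-9.7, 7.9, 20.3]
opening: 0.23
grasp_force: 63.4
t 16.35 pos [0.456  0.1262 0.0461] y [-0.031  1.     0.   ] z [ 0.535  0.017 -0.845] q [ 0.01  0.05  2.38  0.07  0.15 -1.66] F [-9.7  7.9 20.3] op 0.23 g 63.4
0.1198987641554504 -0.2866274127846253
```

```bash
python3 -m handwheel '[[0,0.0318,0,-0.0095,0,-0.039,0],[0,0.0318,0,-0.0095,0,-0.039,0],[0,0.0318,0,-0.0095,0,-0.039,0],[0,0.0318,0,-0.0095,0,-0.039,0],[0,0.0318,0,-0.0095,0,-0.039,0],[0,0.0191,0,-0.0057,0,-0.0234,0],[0,0,0,0,0,0,0],[0,0,0,0,0,0,0]]'; python3 -c "
from h import *;go()
o=ctrl.get_obs();p=o['eef_pos']-[.571,0,.08];print(np.hypot(p[0],p[2]),np.arctan2(p[2],-p[0]))
a=ctrl.camera('scene')[80:260,230:430];cv2.imwrite('pics/c7.png',cv2.resize(a,None,fx=3,fy=3,interpolation=cv2.INTER_CUBIC))"
```

```text
time_s: 17.15
eef_pos: [0.4555, 0.1262, 0.1131]
eef_rot: [0.008, -0.014, 1.0, 0.001]
wrist_force: [19.6, 8.7, -6.0]
opening: 0.229
grasp_force: 60.9
t 17.15 pos [0.4555 0.1262 0.1131] y [-0.029  1.     0.002] z [ 0.016  0.003 -1.   ] q [ 0.02  0.11  1.98  0.    1.04 -1.58] F [19.6  8.7 -6. ] op 0.23 g 60.9
0.12013420583855003 0.27879682960464014
```

View pics/c7.png

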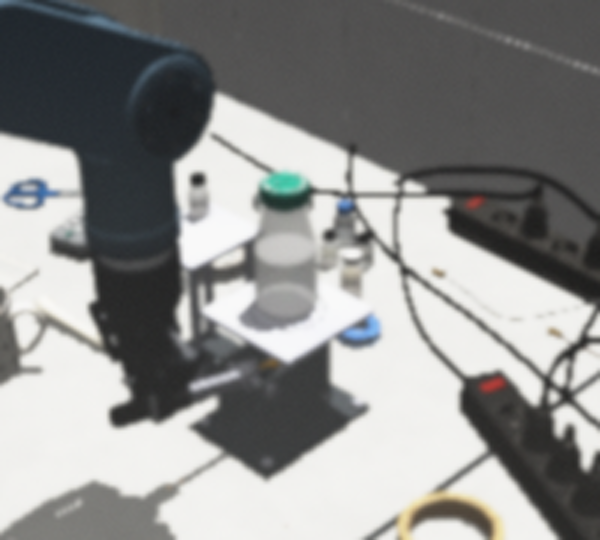

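The platform and jar rose: the lid went from row 198 to 187 in the crop, about one tooth. I do stroke 2 and track the lid numerically.

```bash
cat >> h.py <<'E'
def lid(im):
    b,g,r=[im[...,i].astype(int) for i in range(3)]
    m=((g-r>45)&(g-b>5)).astype(np.uint8); m[:, :250]=0
    n,_,st,c=cv2.connectedComponentsWithStats(m); i=1+st[1:,4].argmax(); return c[i].round(2),st[i,4]
E
python3 -m handwheel '[[0,-0.0318,0,0.0095,0,0.039,0],[0,-0.0318,0,0.0095,0,0.039,0],[0,-0.0318,0,0.0095,0,0.039,0],[0,-0.0318,0,0.0095,0,0.039,0],[0,-0.0318,0,0.0095,0,0.039,0],[0,-0.0191,0,0.0057,0,0.0234,0],[0,0,0,0,0,0,0],[0,0,0,0,0,0,0]]'
python3 -m handwheel '[[0,0.0318,0,-0.0095,0,-0.039,0],[0,0.0318,0,-0.0095,0,-0.039,0],[0,0.0318,0,-0.0095,0,-0.039,0],[0,0.0318,0,-0.0095,0,-0.039,0],[0,0.0318,0,-0.0095,0,-0.039,0],[0,0.0191,0,-0.0057,0,-0.0234,0],[0,0,0,0,0,0,0],[0,0,0,0,0,0,0]]'; python3 -c "
from h import *;go()
for f in('scene1','c7'):
  im=cv2.imread(f'pics/{f}.png')
  if f=='c7': im=cv2.resize(im,(200,180),interpolation=cv2.INTER_AREA); f2=np.zeros((400,640,3),np.uint8); f2[80:260,230:430]=im; im=f2
  print(f,lid(im))
im=ctrl.camera('scene');cv2.imwrite('pics/scene2.png',im);print(lid(im))
"
```

```text
time_s: 18.0
eef_pos: [0.4547, 0.126, 0.0486]
eef_rot: [0.283, -0.015, 0.959, 0.004]
wrist_force: [14.9, 15.4, -0.3]
opening: 0.231
grasp_force: 61.0
time_s: 18.8
eef_pos: [0.452, 0.1261, 0.114]
eef_rot: [0.011, -0.014, 1.0, 0.002]
wrist_force: [27.1, 9.9, -8.3]
opening: 0.233
grasp_force: 61.6
t 18.8 pos [0.452  0.1261 0.114 ] y [-0.028  1.     0.003] z [ 0.023  0.003 -1.   ] q [ 0.02  0.09  1.99  0.    1.03 -1.58] F [27.1  9.9 -8.3] op 0.23 g 61.6
scene1 (array([324.59, 144.45]), np.int32(83))
c7 (array([324.29, 140.68]), np.int32(82))
(array([324.06, 136.75]), np.int32(79))
```

```bash
python3 -m handwheel '[[0,0,0,-0.012,0,0.003,0],[0,-0.0318,0,0.0095,0,0.039,0],[0,-0.0318,0,0.0095,0,0.039,0],[0,-0.0318,0,0.0095,0,0.039,0],[0,-0.0318,0,0.0095,0,0.039,0],[0,-0.0318,0,0.0095,0,0.039,0],[0,-0.0191,0,0.0057,0,0.0234,0],[0,0,0,0,0,0,0]]'
python3 -m handwheel '[[0,0.0318,0,-0.0095,0,-0.039,0],[0,0.0318,0,-0.0095,0,-0.039,0],[0,0.0318,0,-0.0095,0,-0.039,0],[0,0.0318,0,-0.0095,0,-0.039,0],[0,0.0318,0,-0.0095,0,-0.039,0],[0,0.0191,0,-0.0057,0,-0.0234,0],[0,0,0,0,0,0,0],[0,0,0,0,0,0,0]]'; python3 -c "
from h import *;go()
im=ctrl.camera('scene');cv2.imwrite('pics/scene3.png',im);print(lid(im))
"
```

```text
time_s: 19.65
eef_pos: [0.4519, 0.1259, 0.0473]
eef_rot: [0.285, -0.015, 0.958, 0.004]
wrist_force: [15.6, 16.3, 1.1]
opening: 0.229
grasp_force: 61.6
time_s: 20.45
eef_pos: [0.4519, 0.1261, 0.1141]
eef_rot: [0.014, -0.014, 1.0, 0.002]
wrist_force: [32.8, 9.1, -9.4]
opening: 0.229
grasp_force: 61.7
t 20.45 pos [0.4519 0.1261 0.1141] y [-0.029  1.     0.003] z [ 0.029  0.004 -1.   ] q [ 0.02  0.09  2.    0.    1.03 -1.59] F [32.8  9.1 -9.4] op 0.23 g 61.7
(array([324.22, 132.85]), np.int32(79))
```

```bash
python3 -m handwheel '[[0,0,0,-0.02,0,0.004,0],[0,-0.0318,0,0.0095,0,0.039,0],[0,-0.0318,0,0.0095,0,0.039,0],[0,-0.0318,0,0.0095,0,0.039,0],[0,-0.0318,0,0.0095,0,0.039,0],[0,-0.0318,0,0.0095,0,0.039,0],[0,-0.0191,0,0.0057,0,0.0234,0],[0,0,0,0,0,0,0]]'
python3 -m handwheel '[[0,0.0318,0,-0.0095,0,-0.039,0],[0,0.0318,0,-0.0095,0,-0.039,0],[0,0.0318,0,-0.0095,0,-0.039,0],[0,0.0318,0,-0.0095,0,-0.039,0],[0,0.0318,0,-0.0095,0,-0.039,0],[0,0.0191,0,-0.0057,0,-0.0234,0],[0,0,0,-0.015,0,0,0],[0,0,0,0,0,0,0]]'; python3 -c "
from h import *;go()
im=ctrl.camera('scene');cv2.imwrite('pics/scene4.png',im);print(lid(im))
"
```

```text
time_s: 21.3
eef_pos: [0.4515, 0.1259, 0.0459]
eef_rot: [0.285, -0.014, 0.958, 0.005]
wrist_force: [16.1, 15.9, 2.4]
opening: 0.232
grasp_force: 62.0
time_s: 22.1
eef_pos: [0.4486, 0.126, 0.1097]
eef_rot: [0.006, -0.015, 1.0, 0.001]
wrist_force: [11.1, 6.8, -0.5]
opening: 0.231
grasp_force: 63.0
t 22.1 pos [0.4486 0.126  0.1097] y [-0.029  1.     0.002] z [ 0.011  0.002 -1.   ] q [ 0.02  0.1   1.99  0.    1.04 -1.58] F [11.1  6.8 -0.5] op 0.23 g 63.0
(array([324.29, 128.68]), np.int32(80))
```

```bash
python3 -m handwheel '[[0,0,0,0,0,-0.01,0],[0,0,0,0,0,-0.01,0],[0,0,0,0,0,0,0],[0,0,0,0,0,0,0.5],[0,0,0,0,0,0,1],[0,0,0,0,0,0,1],[0,0,0,0,0,0,1],[0,0,0,0,0,0,1]]'
python3 -m handwheel '[[0,0,0,0,0,-0.03,1],[0,0,0,0,0,-0.06,1],[0,0,0,0,0,-0.1,1],[0,0,0,0,0,-0.14,1],[0,0,0,0,0,-0.14,1],[0,0,0,0,0,-0.14,1],[0,0,0,0,0,-0.1,1],[0,0,0,0,0,-0.05,1]]'
python3 -m handwheel '[[0,0,0,0,0,-0.1,1],[0,0,0,0,0,-0.1,1],[0,0,0,0.1,0,0,1],[0,0,0,0.1,0,0,1],[0,0,0,0,0,0,1],[0,0,0,0,0,0,1],[0,0,0,0,0,0,1],[0,0,0,0,0,0,1]]'; python3 -c "
from h import *;go()
im=ctrl.camera('scene');cv2.imwrite('pics/scene5.png',im);print(lid(im))
a=im[80:260,230:430];cv2.imwrite('pics/c8.png',cv2.resize(a,None,fx=3.3,fy=3.3,interpolation=cv2.INTER_CUBIC))
"
```

```text
time_s: 22.95
eef_pos: [0.443, 0.1249, 0.113]
eef_rot: [-0.0, -0.015, 1.0, -0.0]
wrist_force: [0.5, 0.2, -0.5]
opening: 1.0
grasp_force: 0.0
time_s: 23.75
eef_pos: [0.4441, 0.125, 0.3455]
eef_rot: [0.003, -0.015, 1.0, -0.0]
wrist_force: [1.5, 0.5, -0.7]
opening: 1.002
grasp_force: 0.0
time_s: 24.55
eef_pos: [0.3838, 0.1231, 0.401]
eef_rot: [-0.0, -0.015, 1.0, -0.0]
wrist_force: [-0.9, -0.8, -0.8]
opening: 1.005
grasp_force: 0.0
t 24.55 pos [0.3838 0.1231 0.401 ] y [-0.03  1.   -0.  ] z [-0.001 -0.    -1.   ] q [ 0.01 -0.31  1.76 -0.    1.7  -1.59] F [-0.9 -0.8 -0.8] op 1.01 g 0.0
(array([324.28, 128.48]), np.int32(75))
```

View pics/c8.png

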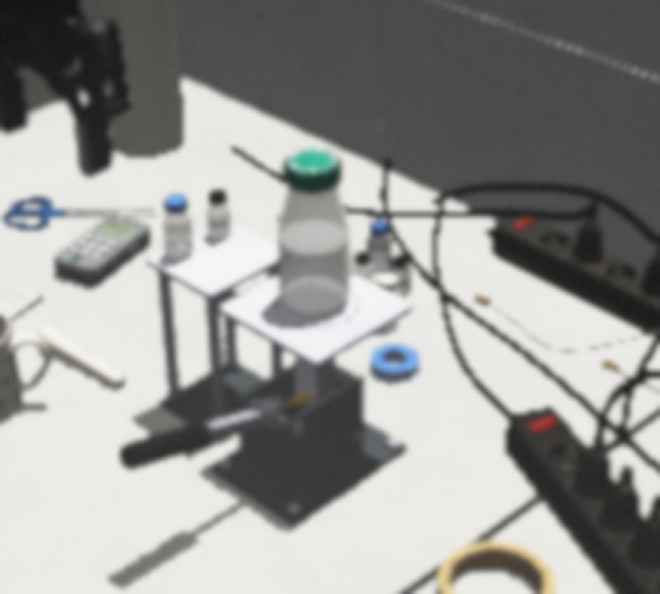

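The jar is upright on the platform, whose corners are (222,310), (316,360) and (412,308). The lever is up, with its grip end at (125,458) as at the start. I check flushness numerically.

Run:
```python
from h import *
c=lambda u,v:(229.65+u/3.3,79.65+v/3.3)
for z in(.156,.168,.18):
    L,N,Rr=[atz("scene",c(*p),z)[:2] for p in((222,310),(316,360),(412,308))]
    print(z,"centre",((L+Rr)/2).round(4),np.linalg.norm(N-L).round(4),np.linalg.norm(N-Rr).round(4))
im=ctrl.camera("top");cv2.imwrite("pics/top2.png",im)
a=lid(cv2.imread("pics/scene5.png"))[0];b=lid(im);print(a,b,"lid at",tri(b[0],a),"expect z",.168+.136)
a=lid(cv2.imread("pics/scene0.png"))[0];b=lid(cv2.imread("pics/top0.png"))[0];print("initial lid",tri(b,a),"true z .136")
```

```text
0.156 centre [0.6338 0.1351] 0.1117 0.113
0.168 centre [0.6211 0.1217] 0.1097 0.111
0.18 centre [0.6085 0.1083] 0.1077 0.109
[324.28 128.48] (array([300.08, 155.36]), np.int32(138)) lid at [0.62979165 0.1351218  0.29927596] expect z 0.30400000000000005
initial lid [ 0.48315542 -0.21868203  0.13337477] true z .136
```

```bash
python3 -c "
from bench import ctrl;print(ctrl.hand_in())"
```

```text
the job is handed in; nothing more can be done
None
```

I handed the job in at about 25 s: the jar stands upright mid-platform, four strokes brought the platform to about 166 mm by camera (nearest tooth 168 mm, flush with the deck), and the lever is back up; no verdict was returned.

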